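Power up an RF amplifier: gate, drain, then hold transmit

ROBOT

A 6-joint arm with a two-finger parallel gripper is mounted at the origin on the work surface. World frame = base frame: x ahead of the robot, y to its left, z up, the work surface at z = 0. Lengths are in mm, angles in rad, forces in N, time in s.
With the tool pointing down it reaches from about 250 to 725 mm from the base axis. Payload 9.7 kg.
Tool frame: the origin (TCP) lies at the very end of the fingers, on their centre line; the grasp point (between the pads) lies 19 mm behind it; z points along the fingers, y is the direction in which the jaws open and shut (so a half turn about z gives the same grasp; the last joint's range is limited). The gripper opens to 85 mm and grips with 20 to 120 N. Pads are 22 mm wide; open, the fingers measure 114 mm over their backs; the gripper's body (76 mm by 85 mm) begins 54 mm behind the grasp point. The pads swing forward as they close: fully open they stand 13 mm farther back than shut.
Start: joints at [1.213, 0.087, 0.176, 1.66, 0, 1.571], TCP at [192.615, 515.166, 191.484] pointing down, gripper open.
Joint ranges: [-3.13, 3.13], [-0.85, 1.81], [-1.15, 1.24], [-2.2, 2.28], [-1.44, 1.52], [-3.14, 3.14]. Speed limits (rad/s): [2.22, 2.22, 2.57, 3.14, 3.14, 3.14].

INTERFACE

Orientations are given as [roll, pitch, yaw] about the fixed x, y, z axes, in that order (R = Rz(yaw) Ry(pitch) Rx(roll)).
In Python, from workcell import * gives the robot as it stands.
- The arm moves only by the tool move_arm, never from a script. Its argument "targets" is a list of rows, each an object of numbers: "hand": the gripper command: -1 is shut, 1 is fully open, values between are in proportion; "tx", "ty", "tz": the shift along the world's x, y, z in m; "spin": the turn about the world's z in rad. A call has 1 to 5 rows; each row shifts and turns the commanded pose from where the row before left it; what a row does not reach is not made up. A row lasts 1/8 s, in which the tool goes at most 62.5 mm and 10.7 degrees, less where a joint would pass 70% of its speed; a pose out of reach is approached as far as the arm can. A call is refused whole if a number of a shift passes 0.0625 or a number of a turn 0.188, either way. A call with a gripper value outside its range is refused whole. The fingers move at their own pace and stop on an object; "grip_force" is the grip in N (left out, the last holds). Time passes only in rows, so rows that do not move let the fingers close. It gives the time, the measured TCP pose, the force and the opening at its end, in the units of the state.
- get_state(): the state, without advancing time (a new reading comes with each control period).
- read_camera(name): name is "scene" or "top"; returns a dict with "img" (480x640x3 uint8, blue, green, red), "depth" (480x640 float32, mm along the optical axis (not along the pixel's ray), 0 where there is no reading), "K" (3x3 intrinsics, pixels), "world_to_cam" (4x4, takes a point from world to camera coordinates). Camera axes: x right, y up, looking along -z (the intrinsics and any distortion apply to the point x, -y, -z); pixel columns grow to the right and rows downward; lengths in mm; the calibration is good to about 2 mm. A picture is of the moment at which its call begins.
- hand_in(): hands the job in, once; it reports no verdict.
The state is a dict: "t": time; "q": joint angles; "qvel": joint speeds; "tau": joint torques, N m; "ee_pos": TCP position; "ee_rot": TCP orientation; "wrist_force": force on the tool from outside, world axes, zero at the start; "wrist_torque": the same for the moment, N m; "finger_gap": finger opening in mm.
Only numpy, scipy, OpenCV 4.12 (cv2) and the standard library are available. Lean on these libraries where they do the work, as an engineer would, in place of code of your own. Each camera call takes 0.05 s, during which the arm holds its last target.

TASK

Bring up the amplifier on the RF test set for a reading: first switch on the gate bias (module with the round knob), then the drain supply (module with the heat-sink fins), by pressing the raised far end of each one's rocker down until it snaps over, then press the big round transmit button on the fourth module and finish while holding it down. The amplifier is destroyed if the drain is on without the gate, or if transmit is pressed before both are on. Leave the fan module switched on, and do not pick up or shift any of the loose parts lying about.

Things in the scene. Friction and masses are not known exactly. Their poses are not given: they have to be found in the camera images.
- test_set: The RF amplifier test set: a low grey case 250 (x) x 356 (y) x 56 mm, fixed to the bench. Origin: centre of its underside on the bench; x points from its front to its rear. Four aluminium plug-in modules lie side by side, 82 mm apart, along the front half of its top, in any order; the amplifier with its copper horn sits behind them, at most 105 mm above the bench.
- gate_module: Gate-bias module: face plate with one black rocker at the front and one round black adjusting knob (32 mm across, top 26 mm above the module origin, centred 32 mm behind it). Its axes: x = away from the front edge of the test set, y = to the left, z = up. Origin: centre of the underside of its 78 (y) x 116 (x) x 6 mm aluminium face plate, whose top is 62 mm above the bench. 
- drain_module: Drain-supply module: face plate with one black rocker at the front and a block of dark heat-sink fins behind it (34 x 50 mm, from 21 to 55 mm behind the module origin, top at 30 mm). Its axes: x = away from the front edge of the test set, y = to the left, z = up. Origin: centre of the underside of its 78 (y) x 116 (x) x 6 mm aluminium face plate, whose top is 62 mm above the bench. 
- fan_module: Cooling-fan module: face plate with one black rocker, already on, and a flat square fan with a round wire grille behind it (top at 14 mm). A loose brass attenuator stands beside its rocker. To be left alone. Its axes: x = away from the front edge of the test set, y = to the left, z = up. Origin: centre of the underside of its 78 (y) x 116 (x) x 6 mm aluminium face plate, whose top is 62 mm above the bench. 
- tx_module: Transmit module: face plate with a single large round black push button and no rocker. Its axes: x = away from the front edge of the test set, y = to the left, z = up. Origin: centre of the underside of its 78 (y) x 116 (x) x 6 mm aluminium face plate, whose top is 62 mm above the bench. 
- gate_rocker (a joint): Rocker angle, rad: 0 = off (its far, +x, half stands raised 0.42 rad and its near half lies level), 0.42 = on (far half level, near half raised). Pressing the far half down turns it on; over-centre spring: it takes about 4 to 5 N at the press point, snaps over past the middle (0.21) and stays. Starts off.
- drain_rocker (a joint): Rocker angle, rad: 0 = off (its far, +x, half stands raised 0.42 rad and its near half lies level), 0.42 = on (far half level, near half raised). Pressing the far half down turns it on; over-centre spring: it takes about 4 to 5 N at the press point, snaps over past the middle (0.21) and stays. Starts off.
- fan_rocker (a joint): Rocker angle, rad: 0 = off (its far, +x, half stands raised 0.42 rad and its near half lies level), 0.42 = on (far half level, near half raised). Pressing the far half down turns it on; over-centre spring: it takes about 4 to 5 N at the press point, snaps over past the middle (0.21) and stays. Starts on and must stay on.
- tx_button (a joint): Travel of the transmit button, m: 0 = up, 0.006 = fully down. Springs back when let go; 2 N starts it moving, 6.8 N holds it fully down (800 N/m). It makes contact 3 mm down.
- gate_rocker_far (a point): Press point on the gate-bias module's black rocker, on the surface of its far half 15 mm from the pivot; the point moves with the rocker: about 18 mm above the module origin when off, 12 mm when on. The rocker is 22 mm wide, 44 mm long along module x, pivot 26 mm in front of (-x) the module origin; its bezel tops out at 10 mm.
- drain_rocker_far (a point): Press point on the drain-supply module's black rocker, on the surface of its far half 15 mm from the pivot; the point moves with the rocker: about 18 mm above the module origin when off, 12 mm when on. The rocker is 22 mm wide, 44 mm long along module x, pivot 26 mm in front of (-x) the module origin; its bezel tops out at 10 mm.
- tx_top (a point): Centre of the top of the transmit button, a 40 mm black mushroom head; 30 mm above the module origin when up, pressed straight down along -z. Its fixed collar (50 mm across) is 19 mm lower.
- attenuator: Bystander: brass coaxial attenuator, 16 mm across, 34 mm tall, standing on the fan module beside (+y of) its rocker. Origin: centre of its underside.
- load: Bystander: dark round coaxial load, 28 mm across, 30 mm tall, standing on the case behind the modules on the left. Origin: centre of its underside.
- adapter: Bystander: copper waveguide adapter, 28 mm square flange, 33 mm tall, standing on the case behind the modules on the right. Origin: centre of its underside.
- horn: Bystander: loose copper horn antenna standing mouth down on the bench left of the test set, 62 mm across, 106 mm tall. Origin: centre of its underside.
- torque_wrench: Bystander: small wrench, 140 mm, lying on the bench right of the test set. Origin on its underside.
- screwdriver: Bystander: screwdriver, 170 mm, lying on the bench in front of the test set. Origin on its underside.
- eval_board: Bystander: green circuit board 75 x 60 mm on brass pillars, 24 mm tall, right of the test set. Origin: under its centre, on the bench.
- screw_tray: Bystander: grey divided tray 110 x 75 x 28 mm on the bench left of the test set. Origin: centre of its underside.

How it is judged:
By the outcome, as a careful person would: the job done as asked, in the order asked, and still so for the second after the job is handed in, while the arm keeps its last pose, push and grip.
It also fails if it takes over 48 s, if anything falls off the work surface, if the arm or the gripper's body presses on something with over 40 N, if the wrist force passes 120 N, or if a joint passes its speed limit or range.

## Working session

There is one attempt and no reset: what is moved stays moved. The work goes in short steps, Python scripts to look and compute and a tool call to move; the robot and the scene stay as the last step left them, time stands still between calls to the robot, and variables do not carry over. Pictures are saved under pics/ and viewed, and the job is handed in when it is done.

Besides the shell and the picture viewer there is one more tool, called by a JSON object that holds its "op" and its "data". move_arm: Moves the arm, as the interface text tells. Its arguments: {"type":"object","properties":{"targets":{"type":"array","items":{"type":"object","properties":{"hand":{"type":"number"},"tx":{"type":"number"},"ty":{"type":"number"},"tz":{"type":"number"},"spin":{"type":"number"}}}},"grip_force":{"type":"number"}},"required":["targets"]}

```bash
mkdir -p pics
cat > h.py <<'E'
from workcell import *
import numpy as np, cv2
def pts(c):
    d=c["depth"];K=np.array(c["K"]);v,u=np.indices(d.shape)
    x=(u-K[0,2])/K[0,0]*d;y=(v-K[1,2])/K[1,1]*d
    P=np.stack([x,-y,-d,np.ones_like(d)],-1)
    return (P@np.linalg.inv(np.array(c["world_to_cam"])).T)[...,:3]
E
python3 - <<'E'
from h import *
s=get_state();print(s)
for n in("top","scene"):
    c=read_camera(n);cv2.imwrite(f"pics/{n}0.png",c["img"]);np.savez(f"{n}0.npz",P=pts(c),d=c["depth"],img=c["img"]);print(n,c["K"],c["world_to_cam"],[k for k in c])
E
```

```text
{'t': 0.0, 'q': array([ 1.21303080e+00,  8.74913874e-02,  1.75149889e-01,  1.65978807e+00,
       -1.24712153e-05,  1.57078275e+00]), 'qvel': array([-0.00027661, -0.00050358,  0.00058052, -0.00121991, -0.00070442,
        0.0006427 ]), 'tau': array([ 3.61292943e-03, -5.20373726e+01,  4.64815485e+01,  1.57723459e-02,
       -6.26824612e-05,  3.70459375e-06]), 'ee_pos': array([192.50957266, 514.92100323, 190.77396771]), 'ee_rot': array([-3.14025941e+00,  1.24531008e-05,  2.78384072e+00]), 'wrist_force': array([ 0.01446266,  0.59566856, -0.10078208]), 'wrist_torque': array([-0.0067915 , -0.00477236,  0.00980572]), 'finger_gap': 85.6276340932567}
top [[437.70171589   0.         321.1763865 ]
 [  0.         437.70171589 244.69910735]
 [  0.           0.           1.        ]] [[ 9.27735698e-02 -9.95677598e-01 -4.38017531e-03 -2.29881562e+01]
 [ 9.74036680e-01  8.98429976e-02  2.07799861e-01 -5.70776012e+02]
 [-2.06508139e-01 -2.35447864e-02  9.78161557e-01 -8.07613797e+02]
 [ 0.00000000e+00  0.00000000e+00  0.00000000e+00  1.00000000e+00]] ['img', 'depth', 'K', 'world_to_cam']
scene [[558.60392296   0.         328.35633363]
 [  0.         558.60392296 238.62524331]
 [  0.           0.           1.        ]] [[-1.78210059e-01  9.83879723e-01  1.48951543e-02  5.80354882e+01]
 [-6.54771349e-01 -1.29871119e-01  7.44585773e-01  3.07467181e+02]
 [ 7.34517294e-01  1.22939754e-01  6.67360593e-01 -1.44869734e+03]
 [ 0.00000000e+00  0.00000000e+00  0.00000000e+00  1.00000000e+00]] ['img', 'depth', 'K', 'world_to_cam']
```

View pics/top0.png

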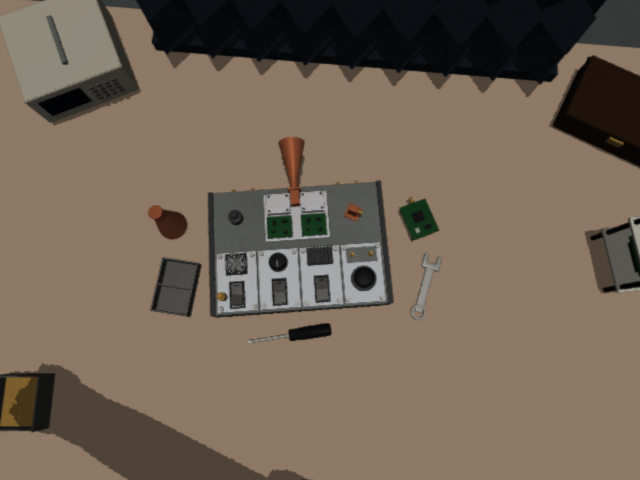

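View pics/scene0.png

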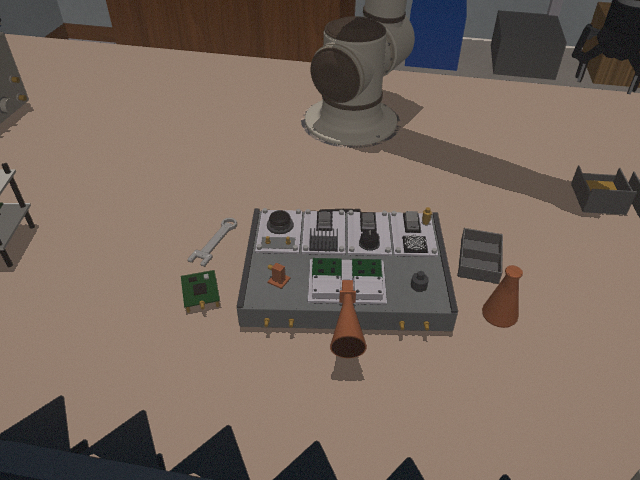

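The top view shows, from left to right: fan (237,262), gate with knob (278,262), drain with fins (320,257) and tx button (364,278). The rockers are at (237,294), (280,292) and (322,289). Next I'll enlarge the picture and measure.

Run:
```python
from h import *
z=np.load("top0.npz");P=z["P"];img=z["img"]
cv2.imwrite("pics/topz.png",cv2.resize(img[180:330,200:400],None,fx=4,fy=4,interpolation=cv2.INTER_CUBIC))
for n,(u,v) in dict(knob=(278,262),tx=(364,278),fanr=(237,294),gr=(280,292),dr=(322,289),fins=(320,257),bench=(340,400)).items(): print(n,P[v,u].round(1))
# tx head top / knob top
def cc(u0,v0,r,zl,zh):
    Q=P[v0-r:v0+r,u0-r:u0+r].reshape(-1,3);Q=Q[(Q[:,2]>zl)&(Q[:,2]<zh)];print(len(Q),Q.mean(0).round(1),((Q.min(0)+Q.max(0))/2).round(1),np.ptp(Q,axis=0).round(1))
cc(364,278,18,82,95); cc(278,262,13,78,90)
# plates+case mask by height: full case footprint
Q=P.reshape(-1,3);m=(Q[:,2]>48)&(Q[:,2]<66)&(abs(Q[:,0]-480)<300)
m=m.reshape(P.shape[:2]);m[:175]=0;m[330:]=0;m[:,:200]=0;m[:,398:]=0
H=Q[m.ravel()][:,:2].astype(np.float32);r=cv2.minAreaRect(H);print("case",r, cv2.boxPoints(r).round(1).tolist())
m2=(Q[:,2]>58.5)&(Q[:,2]<66)&m.ravel()&(img.reshape(-1,3).min(1)>110)
m2=m2.reshape(m.shape);m2[:243]=0
r=cv2.minAreaRect(Q[m2.ravel()][:,:2].astype(np.float32));print("plates",r,cv2.boxPoints(r).round(1).tolist(),np.median(Q[m2.ravel()][:,2]))
s=np.load("scene0.npz");cv2.imwrite("pics/scz.png",cv2.resize(s["img"][190:340,230:460],None,fx=3.4,fy=3.4,interpolation=cv2.INTER_CUBIC))
```

```text
knob [524.3 108.4  82.9]
tx [508.5 -57.5  85.1]
fanr [457.6 181.5  67.8]
gr [469.   99.7  68.4]
dr [482.2  19.9  68.6]
fins [543.8  29.6  69.5]
bench [274.6 -34.8  -0.5]
305 [511.3 -58.1  85. ] [511.6 -58.3  85.9] [36.9 36.8  7.7]
202 [528.  110.2  81.7] [528.8 109.9  81.9] [31.7 29.1  7.6]
case ((564.4335327148438, 75.14418029785156), (251.2223663330078, 355.02960205078125), 9.35590648651123) [[411.6000061035156, 229.89999389648438], [469.3999938964844, -120.4000015258789], [717.2000122070312, -79.5999984741211], [659.5, 270.70001220703125]]
plates ((503.30206298828125, 65.8385009765625), (116.09320068359375, 325.3631591796875), 9.436187744140625) [[419.3999938964844, 216.8000030517578], [472.70001220703125, -104.19999694824219], [587.2000122070312, -85.0999984741211], [533.9000244140625, 235.8000030517578]] 61.991111698372265
```

View pics/topz.png

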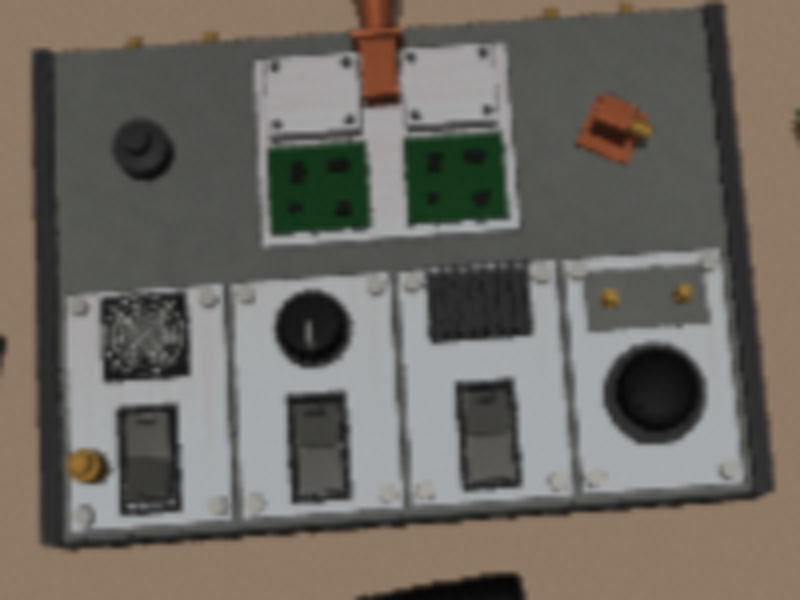

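View pics/scz.png

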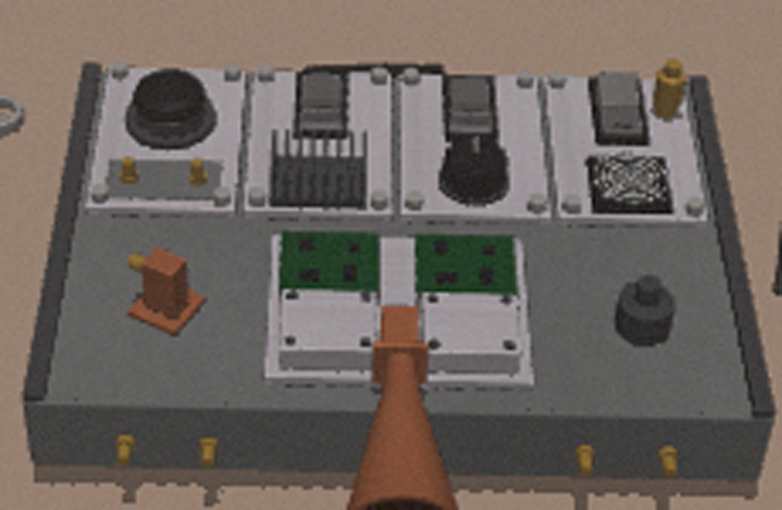

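{"op": "move_arm", "data": {"targets": [{"hand": -1,"tx": 0.029,"ty": -0.041,"spin": 0.052},{"hand": -1,"tx": 0.029,"ty": -0.041,"spin": 0.052},{"hand": -1,"tx": 0.029,"ty": -0.041,"spin": 0.052},{"hand": -1,"tx": 0.029,"ty": -0.041,"spin": 0.052},{"hand": -1,"tx": 0.029,"ty": -0.041,"spin": 0.052}], "grip_force": 30}}

```text
$.targets[0]: bad value
```

{"op": "move_arm", "data": {"targets": [{"hand": -1,"tx": 0.029,"ty": -0.041,"spin": 0.052},{"hand": -1,"tx": 0.029,"ty": -0.041,"spin": 0.052},{"hand": -1,"tx": 0.029,"ty": -0.041,"spin": 0.052},{"hand": -1,"tx": 0.029,"ty": -0.041,"spin": 0.052},{"hand": -1,"tx": 0.029,"ty": -0.041,"spin": 0.052}]}}

```text
$.targets[0]: bad value
```

{"op": "move_arm", "data": {"targets": [{"hand": -1},{"hand": -1},{"hand": -1},{"hand": -1}]}}

```text
$.targets[0]: bad value
```

{"op": "move_arm", "data": {"targets": [{"hand": -1,"tx": 0.029,"ty": -0.041,"tz": 0,"spin": 0.052},{"hand": -1,"tx": 0.029,"ty": -0.041,"tz": 0,"spin": 0.052},{"hand": -1,"tx": 0.029,"ty": -0.041,"tz": 0,"spin": 0.052},{"hand": -1,"tx": 0.029,"ty": -0.041,"tz": 0,"spin": 0.052},{"hand": -1,"tx": 0.029,"ty": -0.041,"tz": 0,"spin": 0.052}], "grip_force": 30}}

```text
t: 0.72
ee_pos: [338.2, 308.7, 191.2]
ee_rot: [-3.141, -0.0, 3.046]
wrist_force: [0.1, 0.6, 0.5]
finger_gap: -0.0
```

{"op": "move_arm", "data": {"targets": [{"hand": -1,"tx": 0.029,"ty": -0.041,"tz": -0.01,"spin": 0.052},{"hand": -1,"tx": 0.029,"ty": -0.041,"tz": -0.01,"spin": 0.052},{"hand": -1,"tx": 0.029,"ty": -0.041,"tz": -0.02,"spin": 0.052},{"hand": -1,"tx": 0.029,"ty": -0.041,"tz": -0.02,"spin": 0.052},{"hand": -1,"tx": 0.029,"ty": -0.041,"tz": -0.02,"spin": 0.052}]}}

```text
t: 1.35
ee_pos: [483.2, 103.6, 110.7]
ee_rot: [3.142, -0.0, -2.978]
wrist_force: [-0.3, -0.1, -0.4]
finger_gap: -0.0
```

{"op": "move_arm", "data": {"targets": [{"hand": -1,"tx": 0.001,"ty": 0,"tz": 0,"spin": 0},{"hand": -1,"tx": 0,"ty": 0,"tz": 0,"spin": 0}]}}

```text
t: 1.6
ee_pos: [483.3, 105.3, 111.5]
ee_rot: [3.141, -0.001, -2.981]
wrist_force: [-0.1, 0.1, -0.1]
finger_gap: -0.2
```

Run:
```python
from h import *
print(get_state()["ee_pos"],get_state()["ee_rot"],get_state()["q"].round(2))
for n,(a,b,c,d) in {"top":(180,330,200,400),"scene":(130,310,230,460)}.items():
    i=read_camera(n);cv2.imwrite(f"pics/{n}1.png",cv2.resize(i["img"][a:b,c:d],None,fx=3.3,fy=3.3))
```

```text
[483.34960564 105.26011877 111.45516832] [ 3.14137977e+00 -6.26510817e-04 -2.98050008e+00] [ 0.21 -0.06 -0.13  1.5   0.    0.05]
```

View pics/scene1.png

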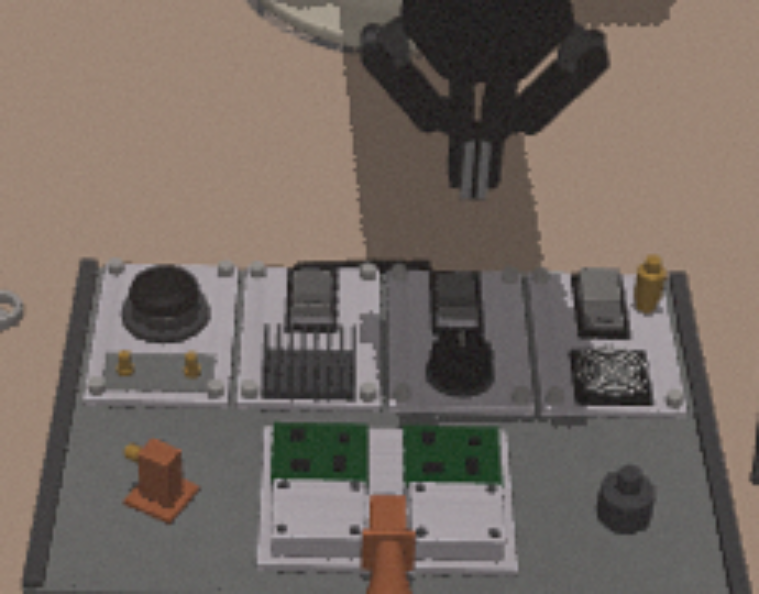

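View pics/top1.png

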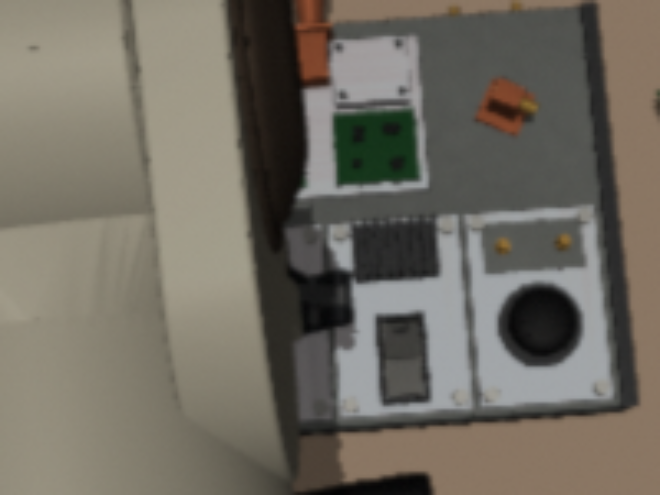

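The tool is over the gate rocker and the area around it is clear. Lowering with force checks.

{"op": "move_arm", "data": {"targets": [{"hand": -1,"tx": 0.003,"ty": -0.001,"tz": -0.015,"spin": 0},{"hand": -1,"tx": 0,"ty": 0,"tz": -0.012,"spin": 0},{"hand": -1,"tx": 0,"ty": 0,"tz": -0.003,"spin": 0},{"hand": -1,"tx": 0,"ty": 0,"tz": 0,"spin": 0}]}}

```text
t: 2.2
ee_pos: [486.3, 104.2, 81.2]
ee_rot: [-3.142, -0.001, -2.979]
wrist_force: [-0.2, -0.7, 0.0]
finger_gap: -0.3
```

{"op": "move_arm", "data": {"targets": [{"hand": -1,"tx": 0,"ty": 0,"tz": -0.003,"spin": 0},{"hand": -1,"tx": 0,"ty": 0,"tz": 0,"spin": 0}]}}

```text
t: 2.45
ee_pos: [486.7, 104.1, 78.5]
ee_rot: [-3.142, 0.0, -2.979]
wrist_force: [-0.4, -0.2, -0.7]
finger_gap: -0.2
```

{"op": "move_arm", "data": {"targets": [{"hand": -1,"tx": 0,"ty": 0,"tz": -0.003,"spin": 0},{"hand": -1,"tx": 0,"ty": 0,"tz": 0,"spin": 0}]}}

```text
t: 2.7
ee_pos: [486.5, 104.1, 75.3]
ee_rot: [-3.142, -0.0, -2.979]
wrist_force: [-0.3, 0.9, -0.3]
finger_gap: 0.1
```

{"op": "move_arm", "data": {"targets": [{"hand": -1,"tx": 0,"ty": 0,"tz": -0.003,"spin": 0},{"hand": -1,"tx": 0,"ty": 0,"tz": 0,"spin": 0}]}}

```text
t: 2.95
ee_pos: [486.4, 104.1, 72.2]
ee_rot: [-3.142, -0.0, -2.979]
wrist_force: [0.3, 1.1, 0.4]
finger_gap: -0.1
```

{"op": "move_arm", "data": {"targets": [{"hand": -1,"tx": 0,"ty": 0,"tz": -0.002,"spin": 0}]}}

```text
t: 3.08
ee_pos: [486.7, 104.2, 70.5]
ee_rot: [3.142, 0.0, -2.979]
wrist_force: [0.5, -0.2, -0.2]
finger_gap: -0.1
```

{"op": "move_arm", "data": {"targets": [{"hand": -1,"tx": 0,"ty": 0,"tz": -0.002,"spin": 0}]}}

```text
t: 3.2
ee_pos: [486.6, 104.2, 68.4]
ee_rot: [-3.142, 0.0, -2.979]
wrist_force: [0.6, -0.3, 0.3]
finger_gap: 0.0
```

{"op": "move_arm", "data": {"targets": [{"hand": -1,"tx": 0,"ty": 0,"tz": -0.001,"spin": 0}]}}

```text
t: 3.32
ee_pos: [486.5, 104.1, 67.3]
ee_rot: [-3.142, -0.0, -2.979]
wrist_force: [-0.6, 0.6, -0.1]
finger_gap: 0.1
```

Run:
```python
from h import *
print(get_state()["wrist_force"])
i=read_camera("scene");cv2.imwrite("pics/scene2.png",cv2.resize(i["img"][150:270,290:450],None,fx=5,fy=5))
```

```text
[-0.63504207  0.58412434 -0.12383042]
```

View pics/scene2.png

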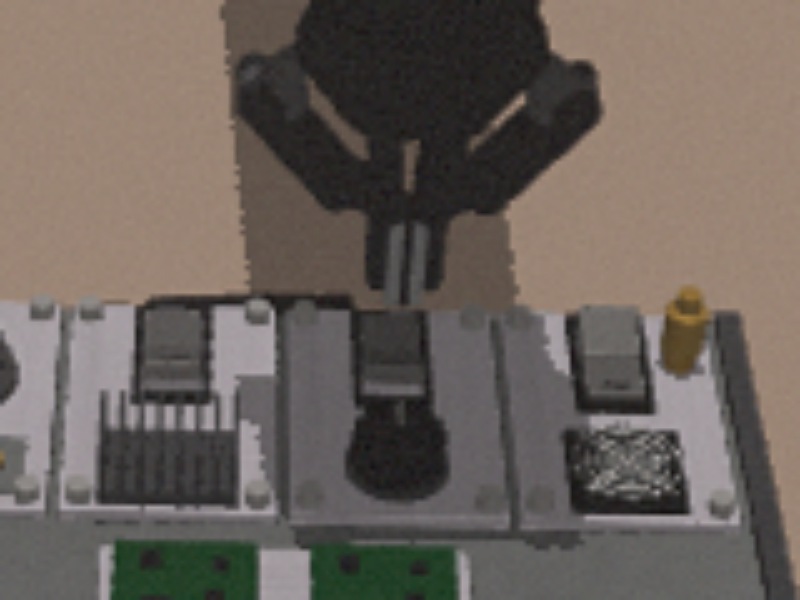

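Run:
```python
from h import *
for n in("scene","top"):
    c=read_camera(n);P=pts(c)
    W=np.array(c["world_to_cam"]);K=np.array(c["K"])
    def pr(p):
        q=W@np.r_[p,1];return (K@np.array([q[0],-q[1],-q[2]])/-q[2])[:2].round(1)
    print(n,"tcp",pr(get_state()["ee_pos"]),"far",pr([484.8,104.3,74]),"tx",pr([511,-58,86]))
    if n=="scene":
        for u,v in((371,207),(371,204),(370,199),(364,205),(376,204),(370,215),(370,222),(369,227),(370,238)): print(u,v,P[v,u].round(1))
        s=np.load("scene0.npz")["P"]
        for u,v in((370,215),(370,222),(369,227),(280,213)): print("before",u,v,s[v,u].round(1))
```

```text
scene tcp [368.8 224.9] far [369.2 221.5] tx [279.9 214.4]
371 207 [493.9 106.  115.6]
371 204 [496.1 105.7 124. ]
370 199 [496.1 103.2 134.9]
364 205 [494.3  93.3 118.4]
376 204 [490.5 114.2 121. ]
370 215 [453.9 102.6  64.3]
370 222 [489.7 106.2  77.2]
369 227 [486.4 104.9  62.1]
370 238 [540.6 112.1  83.5]
before 370 215 [459.7 103.   69.1]
before 370 222 [487.9 106.   75.7]
before 369 227 [484.1 104.7  60.1]
before 280 213 [505.1 -59.3  84.2]
top tcp [278.8 282.8] far [278.2 283.3] tx [364.4 276.6]
```

The camera shows the fingertips at z≈110 (pixel (371,210)), while the reported TCP is 67. So the tips really end about 43 mm higher than reported, and no contact has been made yet. I'll confirm the offset with a measurement before going lower.

Run:
```python
from h import *
c=read_camera("scene");P=pts(c);d0=np.load("scene0.npz")["d"]
print(get_state()["ee_pos"])
for v in range(180,216,2): print(v,P[v,371].round(0),P[v,367].round(0),c["depth"][v,371].round(0),d0[v,371].round(0))
# dark-vs-start difference region
t=read_camera("top");Q=pts(t)
for u,v in((285,270),(290,262),(296,268),(300,270)): print(u,v,Q[v,u].round(0))
cv2.imwrite("pics/top2.png",cv2.resize(t["img"][180:330,200:400],None,fx=4,fy=4))
```

```text
[486.61714565 104.15638671  67.50480883]
180 [252.  84.   0.] [503.  96. 180.] 1253.0 1251.0
182 [261.  85.   1.] [504.  96. 177.] 1246.0 1247.0
184 [266.  86.  -1.] [505.  97. 173.] 1243.0 1243.0
186 [278.  87.   2.] [502.  97. 166.] 1233.0 1237.0
188 [478. 102. 146.] [499.  97. 160.] 988.0 1231.0
190 [480. 103. 143.] [499.  97. 156.] 988.0 1229.0
192 [488. 103. 144.] [502.  97. 154.] 981.0 1222.0
194 [493. 104. 143.] [499.  98. 147.] 978.0 1214.0
196 [496. 104. 141.] [495.  97. 140.] 977.0 1210.0
198 [497. 105. 138.] [493.  98. 134.] 979.0 1203.0
200 [499. 105. 135.] [1276.  161.  737.] 980.0 1199.0
202 [498. 106. 130.] [494.  98. 126.] 983.0 1193.0
204 [498. 106. 125.] [496.  99. 123.] 987.0 1190.0
206 [498. 106. 121.] [498.  99. 120.] 989.0 1185.0
208 [496. 106. 115.] [500.  99. 117.] 994.0 1181.0
210 [495. 107. 110.] [497. 100. 110.] 999.0 1175.0
212 [448. 104.  67.] [448.  96.  65.] 1062.0 1064.0
214 [454. 104.  67.] [457.  97.  68.] 1058.0 1059.0
285 270 [438.  42. 586.]
290 262 [457.  46. 507.]
296 268 [499.  64. 194.]
300 270 [495.  57. 207.]
```

View pics/top2.png

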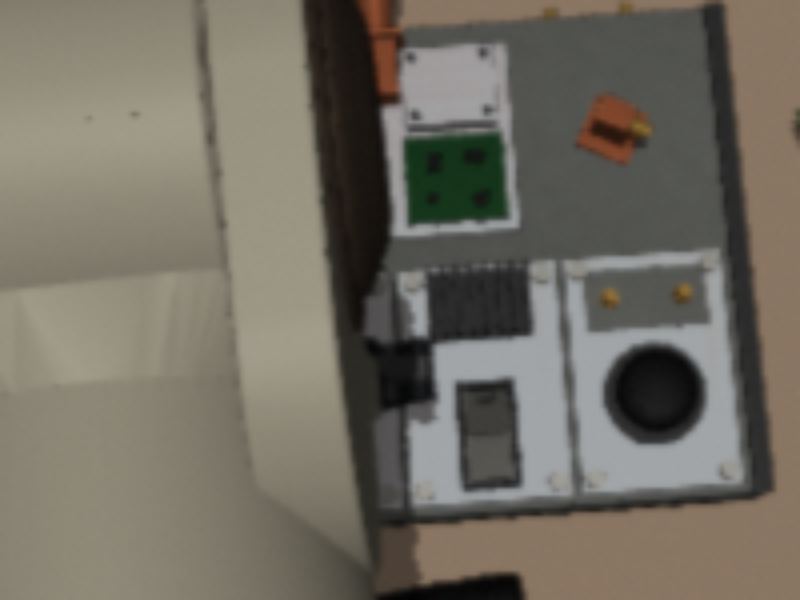

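The tip is at z≈109 (offset about 41 mm) and its xy agrees with the report. I'll lower on the basis of what the camera shows and the force readings.

{"op": "move_arm", "data": {"targets": [{"hand": -1,"tx": 0,"ty": 0,"tz": -0.012,"spin": 0},{"hand": -1,"tx": 0,"ty": 0,"tz": -0.01,"spin": 0},{"hand": -1,"tx": 0,"ty": 0,"tz": -0.003,"spin": 0},{"hand": -1,"tx": 0,"ty": 0,"tz": 0,"spin": 0}]}}

```text
t: 4.08
ee_pos: [486.4, 104.1, 42.1]
ee_rot: [-3.142, -0.001, -2.979]
wrist_force: [0.1, -0.7, 0.9]
finger_gap: -0.2
```

Run:
```python
from h import *
i=read_camera("scene");print(get_state()["wrist_force"]);P=pts(i)
for v in range(210,228): print(v,P[v,370].round(0))
cv2.imwrite("pics/scene3.png",cv2.resize(i["img"][150:270,290:450],None,fx=5,fy=5))
```

```text
[ 0.13463526  0.0938545  -0.42304256]
210 [496. 105. 110.]
211 [497. 105. 109.]
212 [498. 105. 107.]
213 [498. 105. 105.]
214 [497. 105. 102.]
215 [496. 106.  99.]
216 [495. 106.  96.]
217 [496. 106.  94.]
218 [498. 106.  94.]
219 [497. 106.  90.]
220 [499. 107.  90.]
221 [494. 106.  83.]
222 [488. 106.  76.]
223 [492. 107.  77.]
224 [493. 107.  75.]
225 [491. 107.  71.]
226 [491. 107.  68.]
227 [485. 107.  62.]
```

View pics/scene3.png

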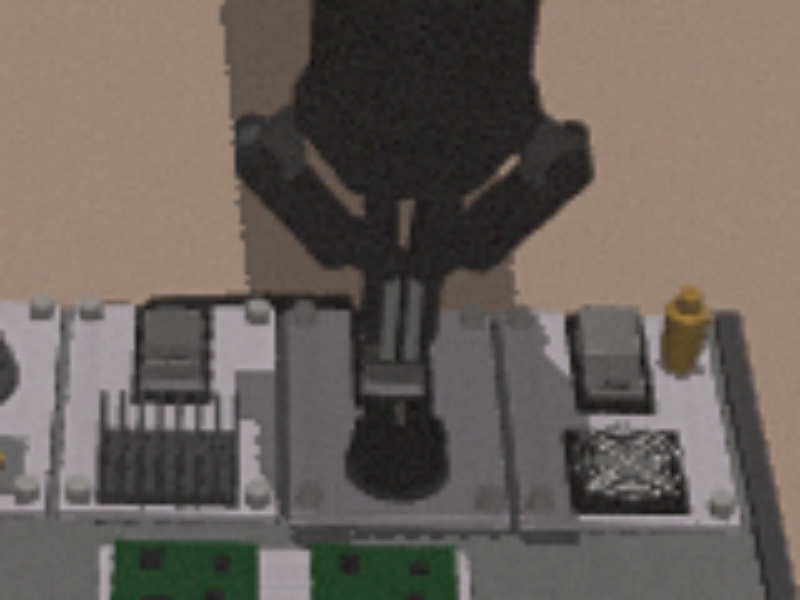

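The fingertip is now right above the raised far half of the gate rocker, centred at about (400,360) in the crop. The gap is a few mm. Pressing.

{"op": "move_arm", "data": {"targets": [{"hand": -1,"tx": 0,"ty": 0,"tz": -0.003,"spin": 0}]}}

```text
t: 4.25
ee_pos: [487.0, 104.2, 39.9]
ee_rot: [3.142, 0.001, -2.979]
wrist_force: [-0.3, 0.9, 0.0]
finger_gap: -0.2
```

{"op": "move_arm", "data": {"targets": [{"hand": -1,"tx": 0,"ty": 0,"tz": -0.002,"spin": 0}]}}

```text
t: 4.38
ee_pos: [486.7, 104.2, 37.5]
ee_rot: [3.142, 0.0, -2.979]
wrist_force: [-0.5, -0.3, -1.2]
finger_gap: 0.0
```

{"op": "move_arm", "data": {"targets": [{"hand": -1,"tx": 0,"ty": 0,"tz": -0.002,"spin": 0}]}}

```text
t: 4.5
ee_pos: [487.1, 104.3, 35.8]
ee_rot: [3.142, 0.001, -2.979]
wrist_force: [1.6, 0.7, 3.8]
finger_gap: -0.0
```

{"op": "move_arm", "data": {"targets": [{"hand": -1,"tx": 0,"ty": 0,"tz": -0.002,"spin": 0}]}}

```text
t: 4.62
ee_pos: [487.4, 104.3, 34.0]
ee_rot: [3.142, 0.002, -2.979]
wrist_force: [2.6, 0.8, 3.0]
finger_gap: -0.2
```

Contact came at reported z≈36, with 3–4 N.

{"op": "move_arm", "data": {"targets": [{"hand": -1,"tx": 0,"ty": 0,"tz": -0.002,"spin": 0}]}}

```text
t: 4.75
ee_pos: [486.6, 104.2, 31.4]
ee_rot: [3.142, 0.0, -2.979]
wrist_force: [0.7, 0.6, 0.1]
finger_gap: 0.2
```

{"op": "move_arm", "data": {"targets": [{"hand": -1,"tx": 0,"ty": 0,"tz": -0.002,"spin": 0}]}}

```text
t: 4.88
ee_pos: [486.1, 104.1, 29.0]
ee_rot: [-3.142, -0.001, -2.979]
wrist_force: [0.1, 0.3, 0.3]
finger_gap: 0.0
```

{"op": "move_arm", "data": {"targets": [{"hand": -1,"tx": 0,"ty": 0,"tz": -0.002,"spin": 0}]}}

```text
t: 5.0
ee_pos: [486.2, 104.1, 28.0]
ee_rot: [3.142, -0.0, -2.979]
wrist_force: [-7.8, -1.9, 19.3]
finger_gap: 0.0
```

{"op": "move_arm", "data": {"targets": [{"hand": -1,"tx": 0,"ty": 0,"tz": -0.001,"spin": 0}]}}

```text
t: 5.12
ee_pos: [486.3, 104.1, 28.0]
ee_rot: [3.142, 0.0, -2.979]
wrist_force: [-9.0, -1.3, 23.0]
finger_gap: -0.0
```

It snapped over (force dropped to 0) and then reached the stop. Lifting off and moving to the drain; I'll check the gate with the camera before pressing.

{"op": "move_arm", "data": {"targets": [{"hand": -1,"tx": 0,"ty": 0,"tz": 0.02,"spin": 0},{"hand": -1,"tx": 0,"ty": 0,"tz": 0.02,"spin": 0},{"hand": -1,"tx": 0.007,"ty": -0.04,"tz": 0,"spin": 0},{"hand": -1,"tx": 0.006,"ty": -0.041,"tz": 0,"spin": 0},{"hand": -1,"tx": 0,"ty": 0,"tz": 0,"spin": 0}]}}

```text
t: 5.75
ee_pos: [499.5, 21.2, 66.1]
ee_rot: [-3.141, -0.001, -2.982]
wrist_force: [-0.2, -0.5, -0.7]
finger_gap: -0.2
```

Run:
```python
from h import *
i=read_camera("scene");print(get_state()["ee_pos"])
cv2.imwrite("pics/scene4.png",cv2.resize(i["img"][150:270,290:450],None,fx=5,fy=5))
```

```text
[499.37060514  22.28017151  66.09593024]
```

View pics/scene4.png

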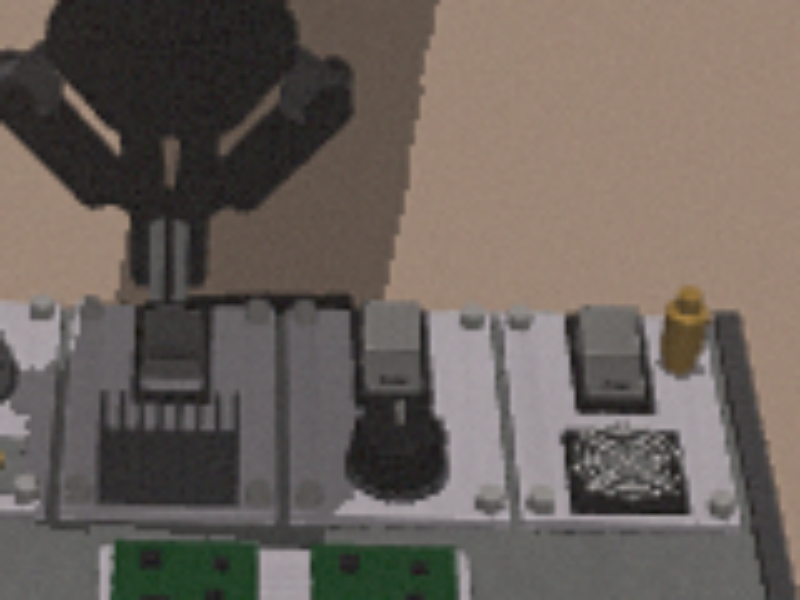

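The gate rocker at (393,345) in the crop now looks the same as the fan's (on): near half raised, far half level. The drain rocker at (172,360) is still off. Descending onto it.

{"op": "move_arm", "data": {"targets": [{"hand": -1,"tx": 0,"ty": 0.001,"tz": -0.012,"spin": 0},{"hand": -1,"tx": 0,"ty": 0,"tz": -0.011,"spin": 0},{"hand": -1,"tx": 0,"ty": 0,"tz": -0.003,"spin": 0},{"hand": -1,"tx": 0,"ty": 0,"tz": -0.002,"spin": 0}]}}

```text
t: 6.3
ee_pos: [499.4, 24.5, 38.1]
ee_rot: [3.142, -0.0, -2.979]
wrist_force: [-0.8, 0.4, 0.2]
finger_gap: 0.1
```

{"op": "move_arm", "data": {"targets": [{"hand": -1,"tx": 0,"ty": 0,"tz": -0.002,"spin": 0}]}}

```text
t: 6.42
ee_pos: [499.8, 24.3, 36.6]
ee_rot: [-3.142, 0.0, -2.979]
wrist_force: [0.4, 0.4, 2.8]
finger_gap: 0.1
```

{"op": "move_arm", "data": {"targets": [{"hand": -1,"tx": 0,"ty": 0,"tz": -0.002,"spin": 0}]}}

```text
t: 6.55
ee_pos: [500.4, 24.4, 35.1]
ee_rot: [3.141, 0.002, -2.979]
wrist_force: [2.7, 0.7, 3.2]
finger_gap: -0.0
```

{"op": "move_arm", "data": {"targets": [{"hand": -1,"tx": 0,"ty": 0,"tz": -0.002,"spin": 0}]}}

```text
t: 6.68
ee_pos: [500.3, 24.2, 33.0]
ee_rot: [-3.141, 0.002, -2.979]
wrist_force: [0.5, 0.2, 1.3]
finger_gap: -0.3
```

{"op": "move_arm", "data": {"targets": [{"hand": -1,"tx": 0,"ty": 0,"tz": -0.002,"spin": 0}]}}

```text
t: 6.8
ee_pos: [499.4, 24.0, 30.2]
ee_rot: [-3.141, -0.001, -2.979]
wrist_force: [-0.5, -0.0, 0.0]
finger_gap: -0.2
```

{"op": "move_arm", "data": {"targets": [{"hand": -1,"tx": 0,"ty": 0,"tz": -0.002,"spin": 0}]}}

```text
t: 6.92
ee_pos: [499.2, 24.1, 28.1]
ee_rot: [-3.142, -0.001, -2.979]
wrist_force: [-3.0, -0.4, 15.9]
finger_gap: -0.1
```

{"op": "move_arm", "data": {"targets": [{"hand": -1,"tx": 0,"ty": 0,"tz": 0.02,"spin": 0},{"hand": -1,"tx": 0,"ty": 0,"tz": 0.02,"spin": 0},{"hand": -1,"tx": 0.006,"ty": -0.041,"tz": 0,"spin": 0},{"hand": -1,"tx": 0.006,"ty": -0.041,"tz": 0,"spin": 0},{"hand": -1,"tx": 0,"ty": 0,"tz": 0,"spin": 0}]}}

```text
t: 7.55
ee_pos: [511.4, -59.9, 68.0]
ee_rot: [-3.141, -0.001, -2.982]
wrist_force: [-0.4, 0.4, -0.8]
finger_gap: -0.2
```

Run:
```python
from h import *
i=read_camera("scene");print(get_state()["ee_pos"])
cv2.imwrite("pics/scene5.png",cv2.resize(i["img"][150:270,250:450],None,fx=4,fy=4))
```

```text
[511.29894904 -58.74990242  68.03167279]
```

View pics/scene5.png

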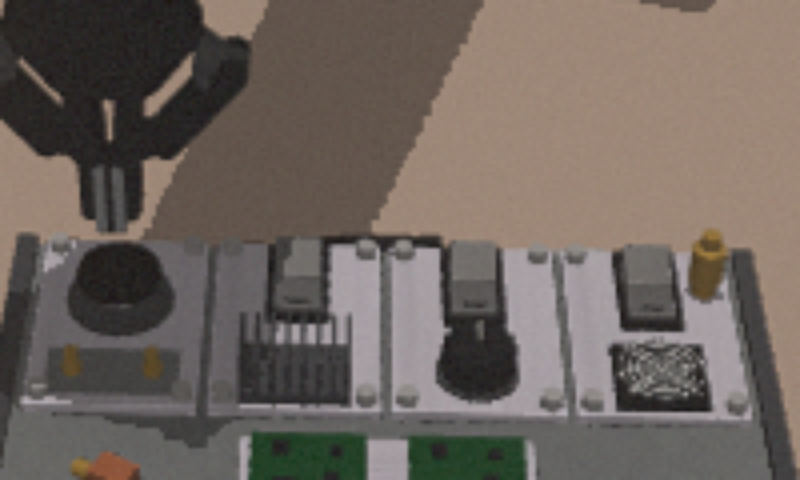

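All three rockers show on (drain at (300,275), gate at (473,280), fan at (648,285)). The finger is over the transmit button at (120,275). Pressing.

{"op": "move_arm", "data": {"targets": [{"hand": -1,"tx": 0,"ty": 0.001,"tz": -0.012,"spin": 0},{"hand": -1,"tx": 0,"ty": 0,"tz": -0.007,"spin": 0},{"hand": -1,"tx": 0,"ty": 0,"tz": -0.002,"spin": 0}]}}

```text
t: 7.98
ee_pos: [511.0, -56.1, 46.5]
ee_rot: [3.141, -0.001, -2.978]
wrist_force: [-0.3, 0.3, -0.4]
finger_gap: 0.1
```

{"op": "move_arm", "data": {"targets": [{"hand": -1,"tx": 0,"ty": 0,"tz": -0.002,"spin": 0}]}}

```text
t: 8.1
ee_pos: [511.5, -56.3, 45.5]
ee_rot: [3.141, -0.0, -2.979]
wrist_force: [-1.1, 1.1, 2.4]
finger_gap: -0.1
```

{"op": "move_arm", "data": {"targets": [{"hand": -1,"tx": 0,"ty": 0,"tz": -0.002,"spin": 0}]}}

```text
t: 8.22
ee_pos: [511.7, -56.5, 43.8]
ee_rot: [3.141, 0.0, -2.979]
wrist_force: [-2.8, 1.9, 3.9]
finger_gap: -0.1
```

{"op": "move_arm", "data": {"targets": [{"hand": -1,"tx": 0,"ty": 0,"tz": -0.002,"spin": 0}]}}

```text
t: 8.35
ee_pos: [511.7, -56.5, 41.8]
ee_rot: [3.141, 0.001, -2.979]
wrist_force: [-2.7, 3.2, 5.3]
finger_gap: -0.2
```

{"op": "move_arm", "data": {"targets": [{"hand": -1,"tx": 0,"ty": 0,"tz": -0.001,"spin": 0},{"hand": -1,"tx": 0,"ty": 0,"tz": 0,"spin": 0}]}}

```text
t: 8.6
ee_pos: [511.7, -56.5, 40.8]
ee_rot: [3.141, 0.0, -2.979]
wrist_force: [-2.8, 2.8, 5.9]
finger_gap: 0.2
```

{"op": "move_arm", "data": {"targets": [{"hand": -1,"tx": 0,"ty": 0,"tz": -0.0015,"spin": 0},{"hand": -1,"tx": 0,"ty": 0,"tz": 0,"spin": 0}]}}

```text
t: 8.85
ee_pos: [511.7, -56.6, 40.2]
ee_rot: [3.141, 0.001, -2.979]
wrist_force: [-5.8, 4.2, 12.4]
finger_gap: 0.2
```

Run:
```python
from h import *
s=get_state();print(s["t"],s["ee_pos"],s["wrist_force"])
i=read_camera("scene");cv2.imwrite("pics/scene6.png",cv2.resize(i["img"][150:350,180:540],None,fx=2.2,fy=2.2))
```

```text
8.85 [511.7480272  -56.56261521  40.1655187 ] [-5.8396194   4.16445392 12.43954145]
```

View pics/scene6.png

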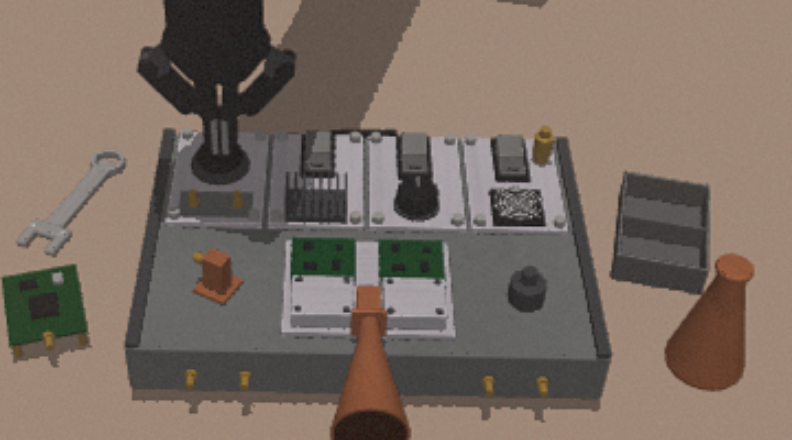

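The finger holds the transmit button at (220,160) fully down with about 12 N. All three rockers are on, and the loose parts visible are where they were. Handing in.

```bash
python3 -c "
from workcell import *
print(hand_in()); print(get_state()['wrist_force'])"
```

```text
the job is handed in; nothing more can be done
None
the job is handed in; nothing more can be done
```

I switched on the gate bias first, then the drain supply, then pressed transmit, and handed in at about 9 s with the button held down.

- **Rockers:** each one gave about 3–4 N of resistance, dropped to zero as it snapped over, then met its stop. The highest vertical push was about 23 N, on the gate stop. The camera showed the gate on before I pressed the drain, and gate, drain and fan all on before I pressed transmit.
- **Transmit button:** it went down about 5–6 mm onto its stop. My last reading before hand-in was about 12 N vertical, more than the 6.8 N needed to hold it fully down.
- **Loose parts:** those visible in the last picture looked unmoved. The screwdriver in front of the case wasn't clearly in view, but the fingers didn't go near it.
- **Disagreement:** the shut fingertips really end about 41 mm higher than the reported TCP. My first descent on the gate stopped short in the air because of this. I measured the offset with the camera and used that and the force readings for the rest.
- **Not checked:** I couldn't read the force again after hand-in, because the call was refused.

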